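Find the flat of a tuning shaft and hold its collar on it

ROBOT

A 7-joint arm with a two-finger parallel gripper is mounted at the origin on the work surface. World frame = base frame: x ahead of the robot, y to its left, z up, the work surface at z = 0. Lengths are in m, angles in degrees, forces in N, time in s.
With the tool pointing down it reaches from about 0.35 to 0.775 m from the base axis. Payload 3.1 kg.
Tool frame: the origin (TCP) lies at the very end of the fingers, on their centre line; the grasp point (between the pads) lies 19 mm behind it; z points along the fingers, y is the direction in which the jaws open and shut (so a half turn about z gives the same grasp; the last joint's range is limited). The gripper opens to 85 mm and grips with 20 to 120 N. Pads are 22 mm wide; open, the fingers measure 114 mm over their backs; the gripper's body (76 mm by 85 mm) begins 54 mm behind the grasp point. The pads swing forward as they close: fully open they stand 13 mm farther back than shut.
Start: joints at [-69.368, 17.813, 0.802, 86.603, -0.252, 75.585, -1.558], TCP at [0.215, 0.506, 0.231] pointing down, gripper open.
Joint ranges: [-154.91, 154.91], [-16.99, 109.72], [-72.82, 74.43], [7.12, 147.25], [-82.49, 262.49], [11.32, 116.49], [-174.64, 174.64]. Speed limits (degrees/s): [159.86, 159.86, 180, 180, 180, 180, 180].

INTERFACE

Orientations are given as [roll, pitch, yaw] about the fixed x, y, z axes, in that order (R = Rz(yaw) Ry(pitch) Rx(roll)).
In Python, from plant import robot gives the robot as it stands. Calls block until the motion is done:
- robot.reach(position, orientation): joint-space move of the TCP to a pose.
- robot.servo_line(position, ori=None, v=0.15, force_limit=None): straight line of the TCP; ori=None keeps the orientation; v is the mean speed in m/s. With force_limit (N) it stops when the force on the tool has changed by that much, and returns True; else False.
- robot.move_j(angles): joint-space move.
- robot.release() and robot.grasp(force=None): open the fingers fully, or close them until they stop; force is the grip in N (None keeps the last).
- robot.pause(seconds).
- robot.ik(position, orientation): joint angles nearest the present ones, or None.
- robot.state(): the state.
- robot.camera(name): name is "side" or "top"; returns the picture (420x560x3 uint8, red, green, blue); there is no depth.
- robot.get_calibration(name): a dict with "fx", "fy", "cx", "cy" (pixels), "k1" (the pictures are not rectified: a ray, as slopes to the right and down, at radius r is drawn at 1 + k1 r^2 times it, then the intrinsics apply), "R" (3x3) and "t" (3): a world point X has camera coordinates R X + t. Camera axes: x right, y down, z forward; pixel columns grow to the right and rows downward; lengths in m; the calibration is good to about 2 mm. A picture is of the moment at which its call begins. get_calibration takes no time and is no camera call.
A pose or a line that the arm cannot do raises robot.MotionError and nothing moves.
- robot.close_job(): hands the job in, once; it reports no verdict.
Trained networks look in the newest picture that a camera, given by its name, has taken for a name from the list of things; names that differ only in an ending like _2 or _b are one class to them, and where a whole thing is asked for, a point or a joint stands for the part that bears it (a point fixed in the world has none). Each returns a list of dicts, best first, with "conf" (0 to 1); they miss things now and then, are a little off and sometimes report something else, mostly with a low value. They report only what shows in the picture. A call takes as long as a camera call. They do not tell look-alikes from the thing itself.
- robot.search_frame(camera, thing): "extent" ([left, top, right, bottom] in pixels, round what is visible of it).
- robot.outline_of(camera, thing): "region" (420x560 bool, what is visible of it) and "extent" ([left, top, right, bottom] in pixels, round what is visible of it).
The state is a dict: "time": time; "joint_pos": joint angles; "joint_vel": joint speeds; "joint_efforts": joint torques, N m; "position": TCP position; "tool_rot": TCP orientation; "wrist_force": force on the tool from outside, world axes, zero at the start; "ft_torque": the same for the moment, N m; "finger_gap": opening from 0.0 (shut) to 1.0 (fully open).
Only numpy, scipy, OpenCV 4.12 (cv2) and the standard library are available. Lean on these libraries where they do the work, as an engineer would, in place of code of your own. Each camera call takes 0.05 s, during which the arm holds its last target. There are 200 camera calls.

TASK

On the olive tuning drive, pinch the bare upright shaft and turn it until the fingers close squarely on its flat with that flat facing the yellow mark, and keep it pinched there for a moment. Then pick up the brass collar with the red set-screw and slip it over the shaft, screw on the flat, fully down on the shoulder and with the shaft still facing the mark. Finish while holding: keep the collar gripped there for a colleague to tighten the screw, and leave the other things on the bench where they are.

Things in the scene. Friction and masses are not known exactly. Their poses are not given: they have to be found in the camera images.
- drive: Olive tuning drive, a fixed box 140 (x) x 120 (y) x 60 mm high, origin at the centre of its underside; its upright shaft stands on the z axis through the origin. A yellow stripe on its bright top plate runs from the shaft towards the drive's own +x: this is the mark. Three short round connectors stick out of its -x side.
- seat (a point): Centre of the top of the dark shoulder (30 mm diameter, 8 mm high, 68 mm above the bench) from which the shaft rises and on which the collar must sit; does not turn with the shaft, axes those of the drive (x towards the yellow mark).
- shaft_top (a point): Centre of the top end of the shaft, 46 mm above the shoulder; turns with it. Dark steel, 18 mm in diameter, 1.5 mm chamfer on top, one flat along its whole height 5.3 mm from the axis: 14.3 mm across the flat, 18 mm where round. The x axis points straight out of the flat (white face, tuning_shaft_c1, and a white bar beside it on the top end), z up.
- tuning_shaft (a joint): Turn of the shaft about the upright axis in rad: 0 when the flat faces the yellow mark, positive counter-clockwise seen from above; it starts between 0.5 and 2.2, has stops at -3 and 3, turns stiffly (0.04 N m of friction) and stays where it is left. A firm pinch with one pad near the flat pulls the flat square to the pad.
- collar_center (a point): Centre (half-way up) of the loose brass collar: a ring 42 mm in diameter, 30 mm high, standing on the bench, about 0.18 kg, with an open bore of 20.4 mm and two parallel gripping cheeks 24 mm long at its own +y and -y, 44 mm over both. The x axis points to the red set-screw head, z up. It goes down on the shaft only with the screw over the flat (within about 20 degrees).
- set_screw (a point): Near the outer end of the red set-screw head (11 mm diameter, from 21 to 29 mm out): 28 mm from the collar axis along the collar's +x, 10 mm above its lower end. At that height the 6 mm wide screw tip reaches into the bore to 6.8 mm from the axis.
- sleeve_center (a point): Centre of a plain bright aluminium spacer sleeve without a screw, 40 mm in diameter, 34 mm high; not needed, leave alone.
- tin_center (a point): Centre of a small amber jar with black cap, 48 mm in diameter, 45 mm high; leave alone.
- handset_center (a point): Centre of an olive telephone handset lying along its x, 196 x 46 x 30 mm; leave alone.
- tape_center (a point): Centre of a roll of black tape lying flat, 84 mm in diameter, 19 mm high; leave alone.
- screwdriver: Screwdriver with red handle lying along its x, 190 mm long; leave alone.
- spare_knob_center (a point): Centre of a small black spare knob, 38 mm in diameter, 22 mm high; leave alone.
Mind the look-alikes: they are no part of the job. Of the things like the part that bears collar_center, leave any that is blue, pink or purple; of the rest the smaller one is meant.

How it is judged:
By the outcome, as a careful person would: the job done as asked, in the order asked, and still so for the second after the job is handed in, while the arm keeps its last pose, push and grip.
It also fails if it takes over 54 s, if anything falls off the work surface, if the arm or the gripper's body presses on something with over 40 N, if the wrist force passes 120 N, or if a joint passes its speed limit or range.

## Working session

There is one attempt and no reset: what is moved stays moved. The work goes in short steps, each a Python script; the robot and the scene stay as the last script left them, time stands still between calls to the robot, and variables do not carry over. Pictures are saved under pics/ and viewed, about 8 in all and at most 12, crops included, and the job is handed in when it is done.

```bash
mkdir -p pics; ls
cat > h.py <<'E'
import numpy as np, cv2
from plant import robot
def cal(n):
    c=robot.get_calibration(n); K=np.array([[c["fx"],0,c["cx"]],[0,c["fy"],c["cy"]],[0,0,1.]])
    return K,c["k1"],np.array(c["R"]),np.array(c["t"])
def proj(n,X):
    K,k,R,t=cal(n); p=np.atleast_2d(X)@R.T+t; s=p[:,:2]/p[:,2:]
    s=s*(1+k*(s**2).sum(1,keepdims=True)); return s*[K[0,0],K[1,1]]+K[:2,2]
def ray(n,uv):
    K,k,R,t=cal(n); u=cv2.undistortPoints(np.array(uv,float).reshape(-1,1,2),K,np.array([k,0,0,0.]))[:,0]
    d=np.c_[u,np.ones(len(u))]@R; return -R.T@t,d
def onz(n,uv,z):
    o,d=ray(n,uv); return o+d*((z-o[2])/d[:,2:])
def tri(uva,uvb,a="top",b="side"):
    A=np.zeros((3,3));B=np.zeros(3)
    for n,uv in((a,uva),(b,uvb)):
        o,d=ray(n,[uv]); d=d[0]/np.linalg.norm(d[0]); P=np.eye(3)-np.outer(d,d); A+=P;B+=P@o
    return np.linalg.solve(A,B)
def save(img,name): cv2.imwrite("pics/"+name,cv2.cvtColor(img,cv2.COLOR_RGB2BGR))
E
python3 - <<'E'
from h import *
for n in("top","side"):
    im=robot.camera(n); save(im,n+"0.png"); np.save(n+"0.npy",im)
    K,k,R,t=cal(n); print(n,K[0,0],k,"pos",(-R.T@t).round(3),"fwd",R[2].round(2))
    for th in("drive","shaft_top","tuning_shaft","collar_center","set_screw","sleeve_center","spare_knob_center","tin_center"):
        print(th,[(np.round(d["extent"]).tolist(),round(d["conf"],2)) for d in robot.search_frame(n,th)][:4])
print(robot.state()["time"])
E
```

```text
pics
top 418.14360322059025 -0.042514670148673356 pos [ 0.49  -0.002  1.183] fwd [ 0.08 -0.01 -1.  ]
drive [([205.0, 209.0, 260.0, 273.0], 0.94), ([319.0, 203.0, 333.0, 216.0], 0.63)]
shaft_top []
tuning_shaft [([230.0, 236.0, 236.0, 242.0], 0.44), ([380.0, 232.0, 400.0, 247.0], 0.42)]
collar_center [([412.0, 253.0, 434.0, 278.0], 0.78), ([365.0, 274.0, 386.0, 293.0], 0.74), ([345.0, 217.0, 367.0, 233.0], 0.68), ([380.0, 233.0, 399.0, 249.0], 0.5)]
set_screw [([408.0, 251.0, 431.0, 275.0], 0.94), ([355.0, 269.0, 386.0, 291.0], 0.86), ([405.0, 202.0, 425.0, 214.0], 0.73), ([351.0, 216.0, 370.0, 236.0], 0.62)]
sleeve_center [([380.0, 230.0, 400.0, 248.0], 0.56), ([97.0, 245.0, 163.0, 294.0], 0.43)]
spare_knob_center [([375.0, 195.0, 381.0, 208.0], 0.54)]
tin_center [([321.0, 245.0, 333.0, 262.0], 0.59), ([207.0, 206.0, 262.0, 271.0], 0.4)]
side 414.6074772946651 0.04371505103692545 pos [ 0.444 -0.691  0.856] fwd [ 0.16  0.66 -0.73]
drive [([206.0, 175.0, 269.0, 233.0], 0.76)]
shaft_top []
tuning_shaft [([234.0, 175.0, 241.0, 193.0], 0.62)]
collar_center [([270.0, 297.0, 295.0, 320.0], 0.89), ([193.0, 322.0, 228.0, 359.0], 0.82), ([229.0, 379.0, 262.0, 420.0], 0.81), ([260.0, 339.0, 280.0, 363.0], 0.6)]
set_screw [([268.0, 296.0, 293.0, 318.0], 0.94), ([229.0, 382.0, 265.0, 420.0], 0.77), ([316.0, 364.0, 340.0, 395.0], 0.68), ([259.0, 336.0, 281.0, 366.0], 0.61)]
sleeve_center [([205.0, 174.0, 269.0, 231.0], 0.72), ([280.0, 263.0, 295.0, 283.0], 0.57), ([260.0, 339.0, 282.0, 366.0], 0.3)]
spare_knob_center [([309.0, 323.0, 328.0, 339.0], 0.74), ([228.0, 266.0, 247.0, 293.0], 0.38)]
tin_center [([257.0, 336.0, 283.0, 366.0], 0.68), ([234.0, 179.0, 241.0, 193.0], 0.64), ([228.0, 264.0, 248.0, 292.0], 0.6)]
0.9
```

Run:
```python
from h import *
def crop(n,x0,y0,x1,y1,s): return cv2.resize(np.load(n+"0.npy")[y0:y1,x0:x1],None,fx=s,fy=s,interpolation=cv2.INTER_CUBIC)
save(crop("top",190,180,450,310,3),"t1.png")
save(crop("side",180,150,380,420,2.2),"s1.png")
```

```text
(no output)
```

View pics/t1.png

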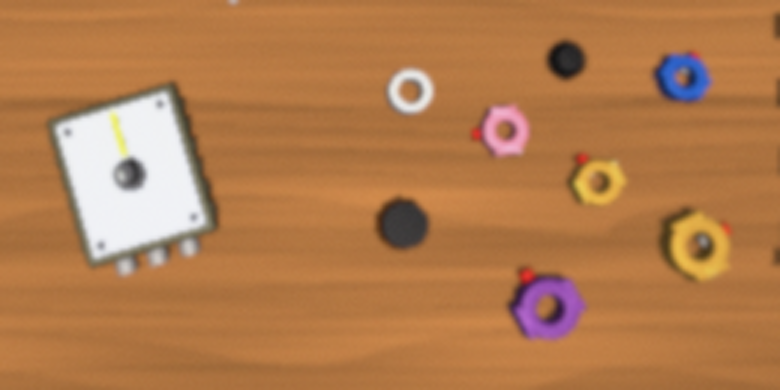

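View pics/s1.png

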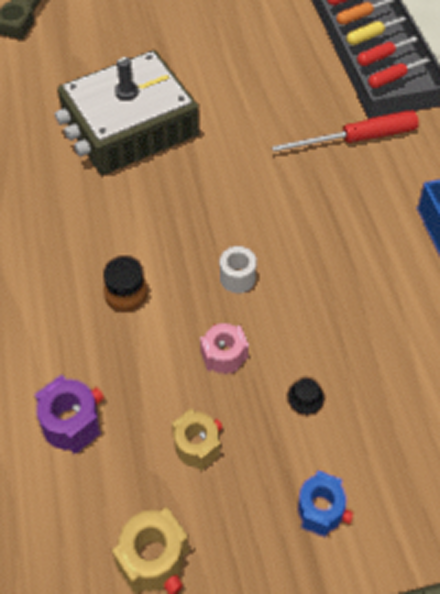

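Top view (up = +x, left = +y): the drive shaft is near px (233,238) and the yellow stripe runs up to (228,219). Collar-like things, in top px:
- small brass (389,240), red screw up-left
- large brass (423,262)
- pink (358,224)
- purple (372,283)
- blue (417,206)
- plain sleeve (327,210)

By the description I choose the small brass one at (389,240), which is at (269,348) in the side view. Next I check it up close and measure.

Run:
```python
from h import *
T=np.load("top0.npy");S=np.load("side0.npy")
def crop(I,cx,cy,r,s): return cv2.resize(I[cy-r:cy+r,cx-r:cx+r],(s,s),interpolation=cv2.INTER_CUBIC)
save(np.vstack([np.hstack([crop(T,233,238,14,290),crop(S,237,184,14,290)]),np.hstack([crop(T,389,240,16,290),crop(S,270,349,18,290)])]),"c1.png")
def blob(I,box,f):
    x0,y0,x1,y1=box; h=cv2.cvtColor(I,cv2.COLOR_RGB2HSV)[y0:y1,x0:x1].astype(int); m=f(h[...,0],h[...,1],h[...,2])
    y,x=np.nonzero(m); return np.array([x.mean()+x0,y.mean()+y0]),len(x)
red=lambda h,s,v:((h<5)|(h>172))&(s>150)
yel=lambda h,s,v:(h>22)&(h<36)&(s>90)&(v>120)
brass=lambda h,s,v:(h>17)&(h<32)&(s>90)&(v>150)
dark=lambda h,s,v:(v<100)
for n,I,b in(("top",T,{"red":((375,225,402,252),red),"brass":((375,225,402,252),brass),"yel":((215,210,250,240),yel),"dark":((224,228,244,250),dark)}),
             ("side",S,{"red":((255,333,290,365),red),"brass":((255,333,290,365),brass),"yel":((238,180,262,200),yel)})):
    for k,(bx,f) in b.items():
        try:
            uv,c=blob(I,bx,f); print(n,k,uv.round(1),c,{z:onz(n,[uv],z)[0,:2].round(4).tolist() for z in(.01,.03,.06,.068)})
        except Exception as e: print(n,k,e)
for n,th in(("top","collar_center"),("side","collar_center"),("side","drive"),("top","drive")):
    robot.camera(n)
    for d in robot.outline_of(n,th):
        y,x=np.nonzero(d["region"]); print(n,th,round(d["conf"],2),np.round(d["extent"]),x.mean().round(1),y.mean().round(1))
```

```text
top red [383.5 232.5] 4 {0.01: [0.5308, -0.3082], 0.03: [0.5301, -0.303], 0.06: [0.5291, -0.2951], 0.068: [0.5288, -0.2931]}
top brass [389.5 240.1] 166 {0.01: [0.5093, -0.3247], 0.03: [0.5089, -0.3192], 0.06: [0.5084, -0.3109], 0.068: [0.5083, -0.3087]}
top yel [229.  224.2] 22 {0.01: [0.5564, 0.1267], 0.03: [0.5553, 0.1245], 0.06: [0.5536, 0.1212], 0.068: [0.5531, 0.1204]}
top dark [234.2 237.3] 26 {0.01: [0.5198, 0.112], 0.03: [0.5193, 0.1101], 0.06: [0.5185, 0.1072], 0.068: [0.5183, 0.1064]}
side red [279.2 342.8] 6 {0.01: [0.5364, -0.3099], 0.03: [0.5343, -0.3189], 0.06: [0.531, -0.3324], 0.068: [0.5301, -0.336]}
side brass [268.4 346.5] 269 {0.01: [0.5125, -0.3124], 0.03: [0.5109, -0.3214], 0.06: [0.5084, -0.3348], 0.068: [0.5078, -0.3384]}
side yel [249.8 186.8] 24 {0.01: [0.5632, 0.1716], 0.03: [0.5604, 0.1512], 0.06: [0.5562, 0.1206], 0.068: [0.555, 0.1125]}
top collar_center 0.88 [413. 254. 435. 276.] 420.8 261.7
top collar_center 0.86 [363. 273. 384. 289.] 371.7 282.1
top collar_center 0.78 [379. 230. 400. 248.] 388.3 240.1
top collar_center 0.71 [348. 218. 367. 232.] 357.7 223.8
top collar_center 0.59 [409. 198. 429. 213.] 417.3 205.3
side collar_center 0.96 [232. 385. 264. 420.] 248.6 400.8
side collar_center 0.95 [318. 365. 344. 395.] 325.6 379.0
side collar_center 0.78 [262. 338. 279. 363.] 268.6 349.1
side collar_center 0.58 [270. 298. 295. 323.] 281.0 307.5
top drive 0.93 [207. 208. 260. 271.] 234.2 239.2
top drive 0.23 [321. 246. 335. 261.] 323.8 254.4
```

View pics/c1.png

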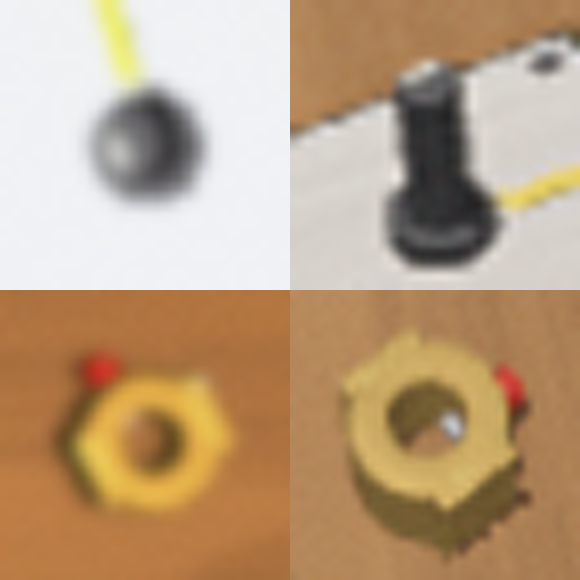

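The close crop confirms it: small brass ring with a red screw up-left, top px (383,232). On the shaft, the white bar on the top end lies to the left (+y) and no white face is visible from the side camera, so the flat faces roughly +y. Next I get precise poses for the drive, shaft and collar.

Run:
```python
from h import *
I={n:np.load(n+"0.npy") for n in("top","side")}
from scipy.optimize import least_squares
D={}
for n,bx in(("top",(200,200,265,275)),("side",(200,165,275,235))):
    h=cv2.cvtColor(I[n],cv2.COLOR_RGB2HSV); m=np.zeros(h.shape[:2],np.uint8)
    x0,y0,x1,y1=bx; m[y0:y1,x0:x1]=((h[...,1]<45)&(h[...,2]>140))[y0:y1,x0:x1]
    k,l,st,_=cv2.connectedComponentsWithStats(m); j=1+st[1:,4].argmax()
    c=max(cv2.findContours((l==j).astype(np.uint8),0,2)[0],key=cv2.contourArea)[:,0]
    w=onz(n,c,.060)[:,:2]; r=cv2.minAreaRect((w*1000).astype(np.float32))
    print(n,"plate",np.round(r[0],1),np.round(r[1],1),round(r[2],1))
# predicted pixels given candidates
for cxy in([.518,.107],):
    for n in I:
        for nm,z in(("seat",.068),("top",.114)): print(n,nm,proj(n,[cxy+[z]]).round(2))
# grey patches near the shaft top
g=cv2.cvtColor(I["top"],cv2.COLOR_RGB2GRAY)[230:247,224:245]; print(g)
g=cv2.cvtColor(I["side"],cv2.COLOR_RGB2GRAY)[172:200,228:250]; print(g)
s=robot.state(); print(s["tool_rot"],s["position"],s["finger_gap"],s["time"])
```

```text
top plate [516.9 110.1] [128.9 109.4] 16.5
side plate [519.3 108.3] [125.8 105.8] 16.7
top seat [[233.92 237.4 ]]
top top [[232.15 236.96]]
side seat [[236.59 190.35]]
side top [[235.29 177.84]]
[[241 241 241 242 241 237 230 228 231 236 240 240 241 241 241 242 241 241
  242 241 241]
 [241 242 242 241 241 239 233 227 221 223 226 235 240 241 242 242 241 241
  242 241 241]
 [241 242 242 241 240 236 227 212 190 170 178 210 228 237 240 241 241 241
  241 242 241]
 [242 241 241 240 236 224 192 157 126 103 112 154 194 223 236 241 241 242
  241 242 241]
 [242 241 241 237 224 186 142 107  88  68  64  97 140 186 226 239 241 241
  241 241 241]
 [242 241 239 228 196 153 123 105  94  77  60  72 105 156 214 236 241 241
  242 242 242]
 [242 241 236 217 174 149 135 118 105  91  68  64  91 131 188 229 240 241
  242 242 242]
 [242 241 233 207 168 165 165 139 113  98  76  64  82 114 168 224 239 241
  242 241 241]
 [241 241 234 206 167 175 186 158 122 101  77  62  80 110 164 223 239 241
  241 242 242]
 [241 241 235 215 171 167 181 158 122  96  73  67  89 123 176 226 239 241
  242 241 241]
 [241 241 239 2
[... 2618 characters left out ...]
9 134 208 213 210
  208 208 209 209]
 [210 209 210 209 202 124  61  48  48  46  46  47  70 133 206 213 208 209
  210 208 212 211]
 [210 209 211 212 216 204 135 103  95  95  98 115 158 207 211 210 209 209
  209 211 210 209]
 [211 213 212 211 212 211 209 210 209 211 210 207 208 211 210 210 210 210
  210 210 209 209]
 [214 209 212 211 209 210 213 210 211 210 211 212 210 209 209 209 209 209
  209 208 207 209]
 [209 209 209 211 210 209 207 207 208 209 208 209 210 208 209 208 209 207
  208 209 210 209]
 [212 210 210 209 210 210 208 209 208 209 208 209 209 209 208 208 207 208
  207 207 208 209]]
[1.79998795e+02 2.56775555e-04 1.56984006e+02] [0.21505025 0.50622899 0.23130493] 1.0000727639849465 1.3
```

Drive: centre ≈ (0.518, 0.109) as the mean of the two cameras (2 mm apart), yaw ≈ 16.6°. Flat direction ≈ 93–122°, so I use 110°. First pinch, with the gap as the check.

```bash
cat >> h.py <<'E'
def st(msg=""):
    s=robot.state(); print(msg,"t",round(s["time"],2),"p",np.round(s["position"],4),"yaw",round(s["tool_rot"][2],2),"F",np.round(s["wrist_force"],1),"M",np.round(s["ft_torque"],2),"gap",round(s["finger_gap"]*85,1),"q7",round(s["joint_pos"][6],1)); return s
E
python3 - <<'E'
from h import *
y=200; p=[.518,.109]
robot.release(); robot.reach(p+[.20],[180,0,y]); st("above")
hit=robot.servo_line(p+[.082],v=.12,force_limit=8); st(f"down {hit}")
robot.grasp(30); st("g30"); robot.grasp(70); robot.pause(.2); st("g70")
E
```

```text
above t 3.33 p [0.5178 0.1105 0.2   ] yaw -159.88 F [ 0.1 -0.9  0.1] M [ 0.03 -0.01  0.02] gap 85.0 q7 101.2
down False t 4.47 p [0.5188 0.1092 0.0828] yaw -159.99 F [-0.1  0.7  0.2] M [-0.05 -0.01  0.02] gap 85.1 q7 103.4
g30 t 5.12 p [0.5186 0.1074 0.0823] yaw -160.07 F [ 1.6 -3.7  1.9] M [-0.66 -0.17  0.  ] gap 13.4 q7 103.4
g70 t 5.53 p [0.5186 0.1075 0.0824] yaw -160.06 F [ 0.4 -5.1  3.7] M [-1.11 -0.17  0.  ] gap 12.5 q7 103.4
```

The gap of 12.5–13.4 mm shows the pads are on the flat (round would read about 18). The TCP shift of −1.8 mm along the flat's normal is what the 5.3/9 mm asymmetry predicts, so the axis is confirmed in y. Now I turn about the axis.

Run:
```python
from h import *
ax=np.array([.518,.1092])
def tgt(phi): n=np.array([np.cos(np.radians(phi)),np.sin(np.radians(phi))]); return [*(ax-.00185*n),.0824]
for phi in np.linspace(110,16.6,8)[1:]:
    robot.reach(tgt(phi),[180,0,phi+90]); 
    if phi in (110,) or phi<60: st(f"{phi:.0f}")
robot.pause(.3); st("end"); im=robot.camera("side"); np.save("side1.npy",im); im2=robot.camera("top"); np.save("top1.npy",im2)
save(np.hstack([cv2.resize(im[150:240,190:280],(400,400),interpolation=2),cv2.resize(im2[195:285,190:280],(400,400),interpolation=2)]),"turn.png")
```

```text
57 t 6.8 p [0.5173 0.1091 0.0824] yaw 147.05 F [2.6 1.7 0.3] M [ 0.35 -0.35 -0.01] gap 12.7 q7 55.8
43 t 7.12 p [0.5172 0.1096 0.0824] yaw 133.73 F [ 2.6  4.5 -0.3] M [ 0.84 -0.6  -0.03] gap 12.8 q7 43.8
30 t 7.43 p [0.5173 0.1102 0.0825] yaw 120.32 F [ 3.4  5.9 -1.5] M [ 0.88 -0.77 -0.04] gap 12.3 q7 31.9
17 t 7.75 p [0.5175 0.1107 0.0825] yaw 106.98 F [ 4.7  4.8 -2.9] M [ 0.9  -0.9  -0.02] gap 12.7 q7 20.1
end t 8.05 p [0.5175 0.1107 0.0824] yaw 106.99 F [ 5.8  5.1 -2.6] M [ 0.95 -0.91 -0.01] gap 12.8 q7 20.1
```

View pics/turn.png

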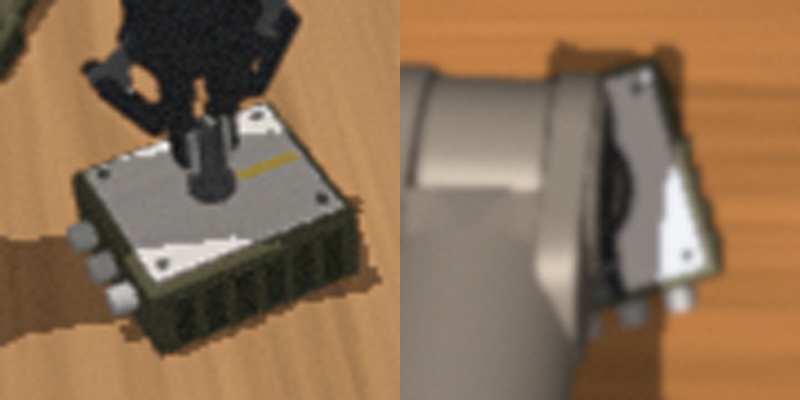

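The side view shows the fingers on the shaft with the jaw axis along the yellow stripe; the top view is blocked by the arm. The two pinches together put the axis at ≈ (0.5197, 0.1099). I re-pinch centred and square, and hold.

Run:
```python
from h import *
ax=np.array([.5197,.1099]); phi=16.6; n=np.array([np.cos(np.radians(phi)),np.sin(np.radians(phi))])
robot.release(); robot.reach([*(ax-.00185*n),.0824],[180,0,phi+90]); robot.pause(.2); st("open")
robot.grasp(70); st("pinch"); robot.pause(1.2); st("held")
robot.release(); st("rel")
robot.servo_line([*(ax-.00185*n),.20],v=.2); st("up")
robot.reach([.510,-.320,.15],[180,0,25]); st("over collar")
im=robot.camera("side"); np.save("side2.npy",im); im2=robot.camera("top"); np.save("top2.npy",im2)
def z(I,x,y,r): return cv2.resize(I[y-r:y+r,x-r:x+r],(380,380),interpolation=2)
save(np.hstack([z(im2,233,236,16),z(im,270,345,45)]),"shaft2.png")
```

```text
open t 9.3 p [0.5179 0.1093 0.0824] yaw 106.6 F [-0.8  0.1  0.4] M [0.04 0.01 0.02] gap 85.3 q7 19.8
pinch t 9.96 p [0.518  0.1094 0.0826] yaw 106.6 F [-1.  -0.8  2.3] M [-0.03  0.14 -0.02] gap 12.8 q7 19.8
held t 11.16 p [0.518  0.1094 0.0825] yaw 106.6 F [-2.6  0.2  5.2] M [-0.01  0.38  0.02] gap 12.8 q7 19.8
rel t 11.86 p [0.518  0.1093 0.0824] yaw 106.6 F [-0.6 -0.7 -0.3] M [-0.03  0.   -0.  ] gap 84.6 q7 19.8
up t 12.6 p [0.5171 0.1094 0.199 ] yaw 106.61 F [-0.  -0.4 -0.1] M [ 0.01  0.   -0.01] gap 85.3 q7 15.0
over collar t 14.19 p [ 0.5114 -0.3179  0.1497] yaw 25.21 F [0.  0.9 0.7] M [ 0.02 -0.02  0.05] gap 85.1 q7 -7.9
```

View pics/shaft2.png

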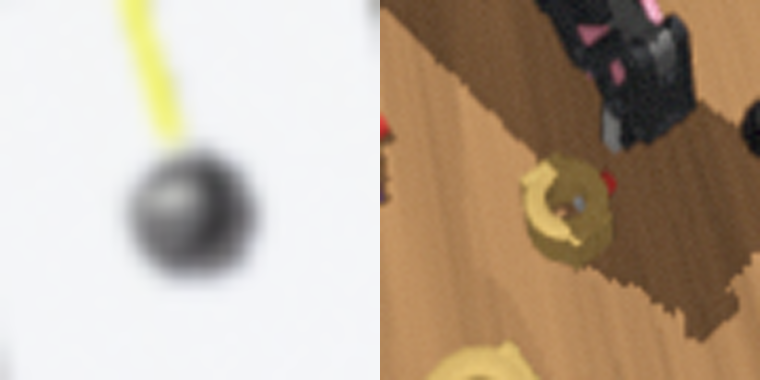

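The white bar on the shaft's top end now points at the stripe, and the pinch was centred (moment ≈ 0) for 1.2 s. Now the collar. I first pinch the ring lightly along its x, above the screw, to centre it, then grip the cheeks.

Run:
```python
from h import *
c=[.5115,-.3196]
robot.reach(c+[.08],[180,0,115]); 
hit=robot.servo_line(c+[.0195],v=.12,force_limit=8); robot.pause(.2); st(f"down {hit}")
robot.grasp(20); robot.pause(.2); s=st("ring")
robot.release(); robot.servo_line(c+[.08],v=.2)
robot.reach(c+[.08],[180,0,25]); robot.pause(.1)
hit=robot.servo_line(c+[.006],v=.12,force_limit=8); robot.pause(.2); st(f"down {hit}")
robot.grasp(30); st("g30"); robot.grasp(70); robot.pause(.2); st("g70")
robot.servo_line(c+[.12],v=.15); robot.pause(.2); st("lift")
im=robot.camera("side"); np.save("side3.npy",im); save(cv2.resize(im[270:370,220:320],(500,500),interpolation=2),"lift.png")
```

```text
down False t 16.43 p [ 0.5122 -0.3202  0.0206] yaw 115.0 F [-0.   0.1 -0.4] M [ 0.   -0.01  0.04] gap 85.0 q7 75.4
ring t 17.11 p [ 0.5117 -0.3198  0.0199] yaw 115.01 F [-0.1  0.4  3. ] M [ 0.11  0.05 -0.  ] gap 40.2 q7 75.4
down False t 20.38 p [ 0.5121 -0.3202  0.007 ] yaw 25.01 F [-0.8 -0.3  0.3] M [ 0.03 -0.03  0.02] gap 85.1 q7 -2.0
g30 t 20.85 p [ 0.5117 -0.3199  0.0064] yaw 25.0 F [ 0.9 -1.1  1.2] M [-0.04  0.02 -0.01] gap 43.1 q7 -2.0
g70 t 21.27 p [ 0.5119 -0.3201  0.0066] yaw 25.0 F [ 0.1 -0.7  6.3] M [ 0.02 -0.03  0.02] gap 42.4 q7 -2.0
lift t 22.38 p [ 0.511  -0.319   0.1188] yaw 25.0 F [-0.4  0.2 -1.5] M [-0.01  0.01 -0.04] gap 42.5 q7 -6.7
```

View pics/lift.png

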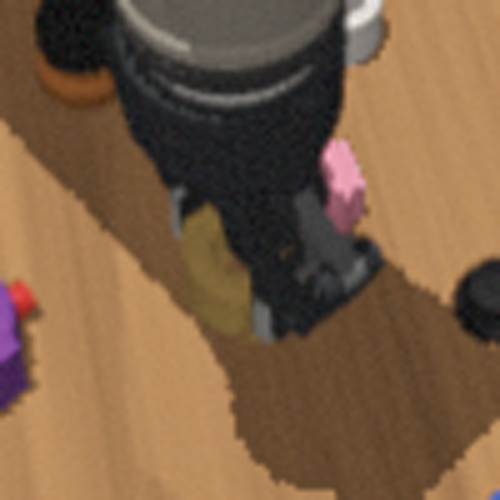

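The collar is gripped square: gap 42.4 mm on the 44 mm cheeks (the pads read about 1.5 mm under), and centred to ~0.1 mm. Now I place it, correcting the steady-state error just above the shaft.

Run:
```python
from h import *
ax=np.array([.5198,.1099]); o=[180,0,16.6]
robot.servo_line([.5115,-.3196,.18],v=.2)
robot.reach([*ax,.20],o); robot.servo_line([*ax,.128],v=.12); robot.pause(.3); s=st("above")
cmd=ax.copy()
for _ in range(2):
    cmd+=ax-np.array(s["position"][:2]); robot.servo_line([*cmd,.128],v=.05); robot.pause(.25); s=st("corr")
im=robot.camera("side"); np.save("side4.npy",im)
save(cv2.resize(im[140:220,200:280],(480,480),interpolation=2),"hover.png")
np.save("cmd.npy",cmd)
hit=robot.servo_line([*cmd,.100],v=.04,force_limit=10); s=st(f"down {hit}")
```

```text
above t 25.51 p [0.5202 0.11   0.1286] yaw 16.61 F [-1.2  0.1 -1.7] M [ 0.01 -0.01  0.01] gap 42.4 q7 -57.4
corr t 26.01 p [0.5194 0.1098 0.128 ] yaw 16.6 F [-0.3  0.6 -2.2] M [0.01 0.03 0.04] gap 42.5 q7 -57.4
corr t 26.51 p [0.5198 0.1099 0.128 ] yaw 16.6 F [-0.2 -0.5 -1.5] M [-0.03 -0.05 -0.04] gap 42.6 q7 -57.4
down False t 27.41 p [0.52   0.1098 0.1002] yaw 16.59 F [-0.9 -0.5  0.3] M [ 0.04 -0.05 -0.04] gap 42.0 q7 -55.9
```

View pics/hover.png

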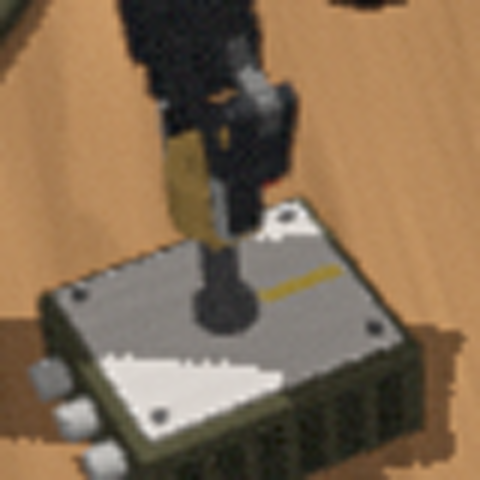

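The collar is already on the shaft, with the screw tip past the top on the flat side, and no contact force. I continue to the shoulder under a force limit; seated TCP should be z ≈ 0.0746.

Run:
```python
from h import *
cmd=np.load("cmd.npy")
hit=robot.servo_line([*cmd,.078],v=.04,force_limit=12); st(f"d1 {hit}")
hit=robot.servo_line([*cmd,.072],v=.02,force_limit=8); st(f"d2 {hit}")
robot.pause(.5); st("settled")
```

```text
d1 False t 28.11 p [0.5199 0.1098 0.078 ] yaw 16.6 F [ 0.7  0.3 -2. ] M [ 0.01  0.02 -0.04] gap 42.3 q7 -54.7
d2 True t 28.39 p [0.5205 0.1099 0.0745] yaw 16.6 F [-0.7  0.3  4.4] M [ 0.01  0.12 -0.01] gap 42.6 q7 -54.5
settled t 28.89 p [0.5205 0.1099 0.0745] yaw 16.61 F [ 0.  -0.4  5.8] M [ 0.    0.18 -0.03] gap 42.6 q7 -54.5
```

Run:
```python
from h import *
cmd=np.load("cmd.npy")
hit=robot.servo_line([*cmd,.0725],v=.02,force_limit=8); robot.pause(.3); st(f"press {hit}")
im=robot.camera("side"); save(np.hstack([cv2.resize(im[140:220,200:280],(400,400),interpolation=2),cv2.resize(im[220:420,180:380],(400,400))]),"fin.png")
```

```text
press False t 29.44 p [0.5205 0.1099 0.0745] yaw 16.61 F [-3.4  0.6 11.5] M [0.02 0.74 0.  ] gap 42.6 q7 -54.4
```

View pics/fin.png

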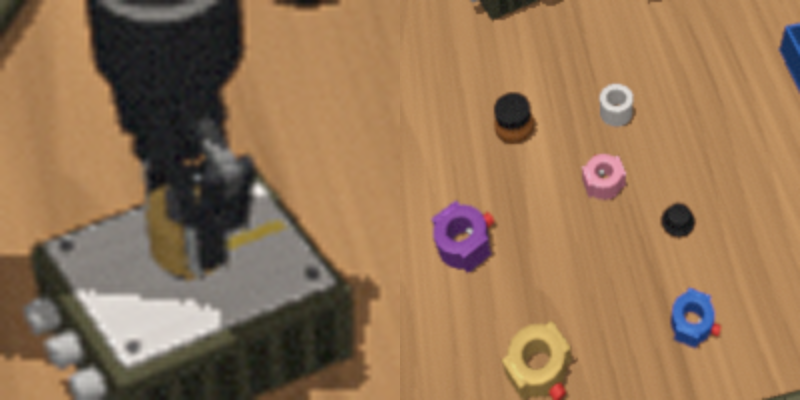

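The collar sits on the shoulder: pressing to 11 N gave no more travel (z = 0.0745). It is gripped with the screw side towards the stripe, and the other things on the bench stand as before. Handing in.

Run:
```python
from h import *
st("final"); robot.close_job()
```

```text
final t 29.49 p [0.5205 0.1099 0.0745] yaw 16.61 F [-3.5  0.6 12.1] M [ 0.06  0.78 -0.01] gap 42.7 q7 -54.4
the job is handed in; nothing more can be done
```

I turned the shaft to the mark, slid the small brass collar over it down onto the shoulder, and handed in at 29.5 s with the collar still gripped.

- **Shaft:** I pinched the flat and turned it by about 93° to the drive's yaw of 16.6°. I then re-pinched it centred and square at 70 N for 1.2 s. The gap read 12.8 mm, which matches the flat; round would read about 18 mm. Afterwards the white bar on the shaft's top end pointed at the yellow stripe.
- **Collar:** I centred it, then gripped it on the cheeks at 70 N. It went down freely with the screw towards the mark and stopped at TCP z = 0.0745, against 0.0746 predicted. Pressing to about 12 N gave no more travel.
- **Rest of the bench:** in the last side picture the jar, sleeve, knob and other collars look unmoved. That crop did not cover the handset, tape or screwdriver.

**Disagreements and limits:**
- The two cameras differed by about 2 mm on the drive's position, so I used the axis found from the pinches.
- The shaft angle could not be seen once the collar was on; I infer it from the screw passing freely along the flat.
- At the end the arm stood about 0.7 mm off the measured axis in x, with a 3.5 N side load, while pressing down.

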